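Set the depth stop to the block and lock it

TASK

Set the depth stop of the small bench stand to the wood block lying under it: with the knob, lower the rod gently until its foot rests on the block, then press the clamp lever fully down so that the rod is locked there. Do not dent or shift the block, and leave the other things on the bench alone.

Things in the scene. Friction and masses are not known exactly. Their poses are not given: they have to be found in the camera images.
- stand: grey stand, fixed: base 150 (x) x 120 (y) x 12 mm high, 22 mm steel column at x = +52 mm, and a grey head, 118 x 42 mm, reaching forward from it 95 to 125 mm above the bench. Origin: centre of the base's underside; x from the rod to the column, y to the left, z up. The stop rod passes upright through the head at x = -20 mm, y = 0
- depth_rod: 10 mm steel stop rod with a ridged cylindrical knob on top, 26 mm diameter, 30 mm high; origin: the knob's centre, 203 to 215 mm above the bench at the start. At the bottom is a 16 mm foot, screwed in by an amount that differs every time: its underside is 135 to 151 mm below the knob's centre, so where it meets the block must be felt. More than 25 N on the block dents it
- guide (a point): centre of the bush on top of the stand's head, where the rod enters, 128 mm above the bench. The rod slides here only straight up and down, 55 mm in all, and does not fall by itself: with the clamp open, pushing it down takes about 3 N and pulling it up about 5 N. At the start the foot is 16 to 44 mm above the block
- clamp_lever (a joint): lever on the right (-y) side of the head, hinged along the stand's x axis at (-20, -38, 110) mm in its frame, reaching right. 0 rad = open, 45 degrees up; grows as the ball end goes down; hard stop at 0.95, fully locked (9 degrees below level). Starts at 0 to 0.15, stays where left; about 5 N on the ball turns it, rising to about 7 N as the clamp bites. Locked, it holds the rod
- lever_ball (a point): centre of the black ball, 22 mm diameter, at the free end of the clamp lever, 85 mm from the hinge axis, reachable from above
- wood_block: worn brown hardwood block, 41 x 70 x 24 mm, loose, lying flat on the stand's base under the foot. Origin: centre of its underside; y along its length
- chasing_hammer: hammer with a wooden handle, 178 x 72 x 22 mm, lying left of the stand; a bystander
- carved_bangle: reddish-brown carved ring, 70 mm diameter, 22 mm high, front left of the stand; a bystander
- flat_pliers: pliers with orange handles, 160 x 56 x 13 mm, lying right of the stand; a bystander
- glue_brush: brush with a reddish handle, 201 x 15 x 14 mm, lying behind the stand; a bystander
- tweezers: steel tweezers, 136 x 15 x 8 mm, lying right beside the stand's base; a bystander
There are look-alikes about, which are no part of the job. What is shaped like the wood_block but yellow is not meant.

How it is judged:
By the outcome, as a careful person would: the job done as asked, in the order asked, and still so for the second after the job is handed in, with the robot touching nothing.
It also fails if it takes over 48 s, if anything falls off the work surface, if the arm or the gripper's body presses on something with over 40 N, if the wrist force passes 120 N, or if a joint passes its speed limit or range.

ROBOT

A 6-joint arm with a two-finger parallel gripper is mounted at the origin on a cart in front of the work surface, level with it; the furniture and walls round the work are solid. World frame = base frame: x ahead of the robot, y to its left, z up, the work surface at z = 0. Lengths are in m, angles in rad, forces in N, time in s.
With the tool pointing down it reaches from about 0.425 to 0.95 m from the base axis. Payload 3.5 kg.
Tool frame: the origin (TCP) lies between the finger pads; the fingertips stand 25 mm ahead of it and the grasp point (between the pads) lies 6 mm ahead of it; z points along the fingers, y is the direction in which the jaws open and shut (so a half turn about z gives the same grasp; the last joint's range is limited). The gripper opens to 85 mm and grips with 20 to 120 N. Pads are 22 mm wide; open, the fingers measure 114 mm over their backs; the gripper's body (76 mm by 85 mm) begins 54 mm behind the grasp point. The pads swing forward as they close: fully open they stand 13 mm farther back than shut.
Start: joints at [-0.15, 0.286, 1.577, -0, 1.279, -0.15], TCP at [0.675, 0, 0.256] pointing down, gripper open.
Joint ranges: [-2.77, 2.77], [-0.9, 2.22], [0.21, 2.48], [-1.53, 4.67], [0.24, 2.81], [-2.84, 2.84]. Speed limits (rad/s): [2.79, 2.79, 3.14, 3.14, 3.14, 3.14].

INTERFACE

Orientations are given as a unit quaternion [w, x, y, z].
In Python, from station import r gives the robot as it stands.
- The arm moves only by the tool drive_tool, never from a script. Its arguments are lists of equal length, an entry for each row: "turn": the turn, a rotation vector about the tool's x, y, z in rad, a list of three; "offset": the shift along the tool's x, y, z in mm, a list of three; "jaw": the finger opening in mm, from 0 to 85.4. A call has 1 to 8 rows; each row is the pose to reach, as a shift and turn from the pose commanded when the call began, along the tool's axes at that moment; what a row does not reach only later rows make up. A row lasts 1/10 s, in which the tool goes at most 50 mm and 8.59 degrees, less where a joint would pass 70% of its speed; a pose out of reach is approached as far as the arm can. A call with a gripper value outside its range is refused whole. The fingers move at their own pace and stop on an object; "newtons" is the grip in N (left out, the last holds). Time passes only in rows, so rows that repeat a pose let the fingers close. It gives the time, the measured TCP pose, the force and the opening at its end, in the units of the state.
- r.observe(): the state, without advancing time (a new reading comes with each control period).
- r.snapshot(name): name is "scene" or "side" or "wrist"; returns a dict with "pixels" (480x640x3 uint8, red, green, blue), "K" (3x3 intrinsics, pixels), "distortion" ([k1, k2, p1, p2, k3] as OpenCV has them; the pictures are not rectified), "eye" and "rotation" of the camera in the world. Camera axes: x right, y up, looking along -z (the intrinsics and any distortion apply to the point x, -y, -z); pixel columns grow to the right and rows downward; lengths in m; the calibration is good to about 2 mm. A picture is of the moment at which its call begins. There is no depth.
- r.hand_in(): hands the job in, once; it reports no verdict.
Trained networks look in a picture, given as the dict that the camera call returned (one of the last four; its "shot" number tells which), for a name from the list of things; names that differ only in an ending like _2 or _b are one class to them, and where a whole thing is asked for, a point or a joint stands for the part that bears it (a point fixed in the world has none). Each returns a list of dicts, best first, with "confidence" (0 to 1); they miss things now and then, are a little off and sometimes report something else, mostly with a low value. They report only what shows in the picture. A call takes as long as a camera call. They do not tell look-alikes from the thing itself.
- r.spot_in(picture, label): "uv" ([column, row] in pixels, amid what is visible of it).
- r.place_of(picture, label): "uv" ([column, row] in pixels: a listed point, or the origin of a listed thing).
The state is a dict: "time": time; "joints": joint angles; "dq": joint speeds; "joint_efforts": joint torques, N m; "eef_pos": TCP position; "eef_rot": TCP orientation; "wrist_force": force on the tool from outside, world axes, zero at the start; "torque": the same for the moment, N m; "gripper_width": opening from 0.0 (shut) to 1.0 (fully open).
Only numpy, scipy, OpenCV 4.12 (cv2) and the standard library are available. Lean on these libraries where they do the work, as an engineer would, in place of code of your own. Each camera call takes 0.05 s, during which the arm holds its last target.

## Working session

There is one attempt and no reset: what is moved stays moved. The work goes in short steps, Python scripts to look and compute and a tool call to move; the robot and the scene stay as the last step left them, time stands still between calls to the robot, and variables do not carry over. Pictures are saved under pics/ and viewed, and the job is handed in when it is done.

Besides the shell and the picture viewer there is one more tool, called after ">>>" by a JSON object that holds its "op" and its "data". drive_tool: Moves the arm, as the interface text tells. Its arguments: {"type":"object","properties":{"turn":{"type":"array"},"offset":{"type":"array"},"jaw":{"type":"array"},"newtons":{"type":"number"}},"required":["turn","offset","jaw"]}

```bash
mkdir -p pics; ls; python3 - <<'E'
from station import r
import cv2,pickle
o=r.observe();print(o)
d={}
for n in("scene","side","wrist"):
    p=r.snapshot(n);cv2.imwrite(f"pics/{n}0.png",p["pixels"][:,:,::-1]);
    print(n,p["K"],p["distortion"],p["eye"],p["rotation"])
    res={}
    for l in("stand","depth_rod","guide","clamp_lever","lever_ball","wood_block"):
        try:
            res[l]=[(x["uv"],round(x["confidence"],2)) for x in r.place_of(p,l)][:3]
        except Exception as e: res[l]=str(e)
        print(l,res[l])
    d[n]=(p,res)
pickle.dump(d,open("d0.pkl","wb"))
print(r.observe()["time"])
E
```

```text
pics
{'time': 0.0, 'joints': array([-1.50010307e-01,  2.87178171e-01,  1.57817141e+00,  6.59628738e-06,
        1.27861318e+00, -1.50040114e-01]), 'dq': array([ 1.34509527e-03,  4.79936796e-04,  1.03039540e-03, -1.46119849e-05,
        3.56074985e-04, -1.29773548e-04]), 'joint_efforts': array([-1.79628755e-04, -4.05981302e+01, -2.92628127e+01, -1.54224781e-04,
        5.81841552e-03,  3.74769741e-06]), 'eef_pos': array([6.74400908e-01, 1.14618547e-04, 2.54941805e-01]), 'eef_rot': array([-9.55663160e-04,  7.07096421e-01,  7.07116148e-01, -7.00760737e-04]), 'wrist_force': array([ 0.6265278 , -0.55802806, -0.31793058]), 'torque': array([ 0.02758171, -0.02778062,  0.00987064]), 'gripper_width': 1.0020190537103626}
scene [[490.40596562   0.         323.47683389]
 [  0.         490.40596562 247.71002207]
 [  0.           0.           1.        ]] [0.04236128 0.         0.         0.         0.        ] [ 0.04286541 -0.60482336  0.56412297] [ 0.79484667  0.47415143 -0.19925502 -0.32201962]
stand [([306.9, 312.1], 0.81)]
depth_rod [([291.4, 216.8], 0.79)]
guide [([289.6, 255.3], 0.97)]
clamp
[... 753 characters left out ...]
0, 222.9], 0.85)]
wood_block [([347.6, 230.5], 0.87), ([309.1, 322.5], 0.82)]
wrist [[366.4933432    0.         316.28727362]
 [  0.         366.4933432  233.73690889]
 [  0.           0.           1.        ]] [0.00050358 0.         0.         0.         0.        ] [0.67453227 0.08252345 0.37336126] [ 9.86507977e-01 -1.63713121e-01  9.66758559e-05  1.25072764e-04]
stand [([221.0, 204.3], 0.88)]
depth_rod [([81.6, 309.5], 0.83)]
guide [([152.5, 250.2], 0.85)]
clamp_lever it knows: carved_bangle, chasing_hammer, depth_rod, flat_pliers, glue_brush, guide, lever_ball, stand, tweezers, wood_block
lever_ball [([221.7, 202.7], 0.37)]
wood_block [([201.7, 212.6], 0.64), ([256.2, 426.1], 0.61)]
0.9
```

View images.

View pics/scene0.png

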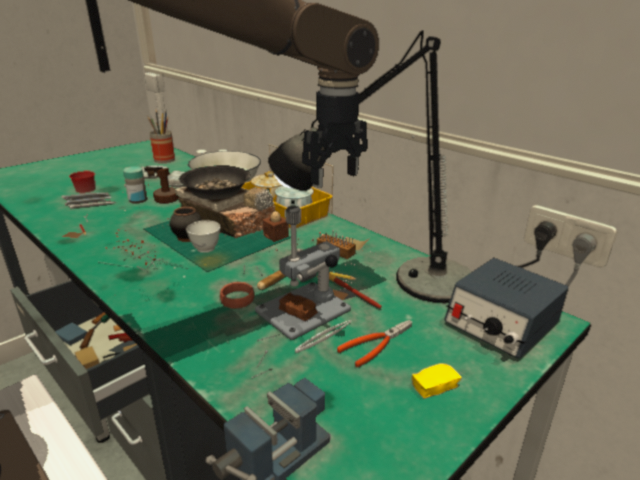

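View pics/side0.png

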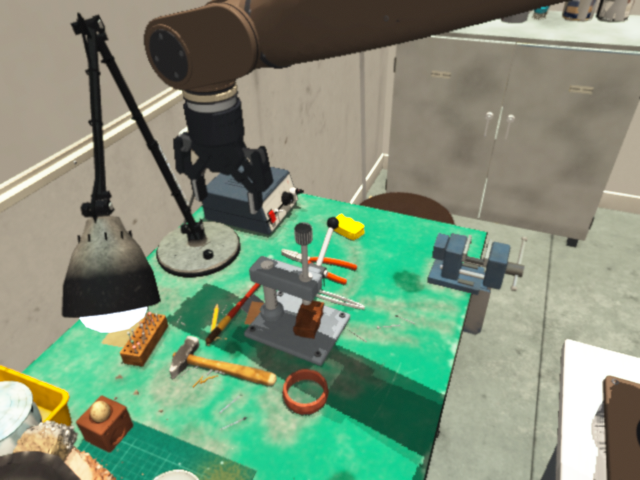

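View pics/wrist0.png

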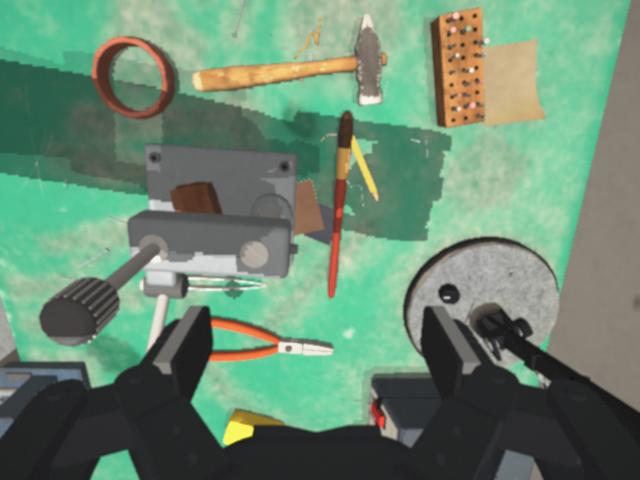

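```bash
cat > h.py <<'E'
import numpy as np,cv2
from scipy.spatial.transform import Rotation as R
def proj(p,X):
    X=np.atleast_2d(X).astype(float)
    w=np.array(p["rotation"]); Rm=R.from_quat([w[1],w[2],w[3],w[0]]).as_matrix()
    c=(X-p["eye"])@Rm; c=c*[1,-1,-1]
    return cv2.projectPoints(c,np.zeros(3),np.zeros(3),p["K"],np.array(p["distortion"]))[0][:,0]
def tri(obs):
    from scipy.optimize import least_squares
    f=lambda X:np.concatenate([(proj(p,X)[0]-uv) for p,uv in obs])
    s=least_squares(f,[0.6,0.1,0.1]);return s.x,np.abs(s.fun).max()
E
python3 - <<'E'
import pickle
from h import *
d=pickle.load(open("d0.pkl","rb"))
for l in("stand","depth_rod","guide","lever_ball"):
    o=[(d[n][0],d[n][1][l][0][0]) for n in d if d[n][1][l]]
    if l=="lever_ball": o=o[:2]
    print(l,tri(o), tri(o[:2]))
o=[(d["scene"][0],[295.7,310.8]),(d["side"][0],[309.1,322.5])];print(tri(o))
E
```

```text
stand (array([ 0.57598925, -0.0149156 , -0.0010237 ]), np.float64(3.5537574491468717)) (array([ 0.58004915, -0.02063959, -0.00363236]), np.float64(0.05952819396736686))
depth_rod (array([ 0.55677808, -0.01285254,  0.21157643]), np.float64(2.344245769403244)) (array([ 0.55701294, -0.01257046,  0.21130221]), np.float64(2.287000930811729))
guide (array([ 0.55666222, -0.01241455,  0.1292813 ]), np.float64(4.441360523574929)) (array([ 0.55666222, -0.01241455,  0.1292813 ]), np.float64(4.441360523574929))
lever_ball (array([ 0.5490041 , -0.11493826,  0.16594744]), np.float64(0.09457434207118354)) (array([ 0.5490041 , -0.11493826,  0.16594744]), np.float64(0.09457434207118354))
(array([ 0.55626758, -0.01846599,  0.01271348]), np.float64(1.273060759951079))
```

```bash
python3 - <<'E'
import cv2,numpy as np
a=cv2.imread("pics/scene0.png")[190:350,240:380];b=cv2.imread("pics/side0.png")[205:375,235:375]
a=cv2.resize(a,(400*140//140,457),interpolation=cv2.INTER_CUBIC);b=cv2.resize(b,(400,486),interpolation=cv2.INTER_CUBIC)
a=cv2.copyMakeBorder(a,0,29,0,0,cv2.BORDER_CONSTANT)
cv2.imwrite("pics/z0.png",np.hstack([a,b]))
E
```

```text
(no output)
```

View pics/z0.png

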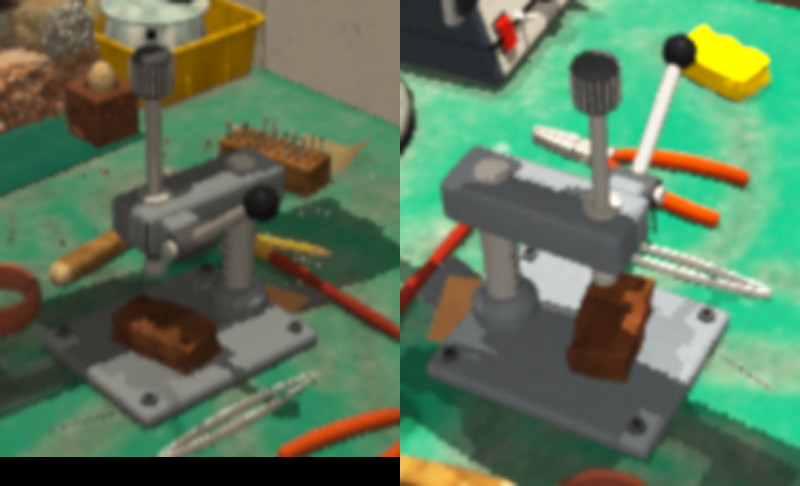

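```bash
python3 - <<'E'
import pickle
from h import *
d=pickle.load(open("d0.pkl","rb"));S,D=d["scene"][0],d["side"][0];W=d["wrist"][0]
for n,a,b in(("knob",[293.2,215.2],[304,234.4]),("guide",[292.9,261],[305,277.5]),("foot",[294.3,286.3],[306.8,303.7]),("ball",[331.7,261.0],[333,222.9])): print(n,tri([(S,a),(D,b)]))
from scipy.optimize import least_squares
obs=[("rod",[(S,[293.2,215.2]),(D,[304,234.4]),(W,[81.6,309.5])]),("guide",[(S,[292.9,261]),(D,[305,277.5]),(W,[152.5,247])]),("ball",[(S,[331.7,261]),(D,[333,222.9])]),("foot",[(S,[294.3,286.3]),(D,[306.8,303.7])])]
# base bolts/corners from side crops: corners right/left
def pts(v):
    x,y,psi,zk,zf,th=v;c,s=np.cos(psi),np.sin(psi)
    T=lambda a:np.array([x+c*a[0]-s*a[1],y+s*a[0]+c*a[1],a[2]])
    al=np.pi/4-th
    return dict(rod=T([-.02,0,zk]),guide=T([-.02,0,.128]),foot=T([-.02,0,zf]),ball=T([-.02,-.038-.085*np.cos(al),.110+.085*np.sin(al)]))
f=lambda v:np.concatenate([proj(p,pts(v)[k])[0]-uv for k,l in obs for p,uv in l])
s=least_squares(f,[.577,-.012,-.05,.21,.06,.07],loss="soft_l1")
print(s.x,{k:v.round(4) for k,v in pts(s.x).items()},s.fun.round(1))
E
```

```text
knob (array([ 0.55675101, -0.01294353,  0.21080308]), np.float64(0.31908286165625555))
guide (array([ 0.55701671, -0.01305227,  0.12140271]), np.float64(1.5898908675622465))
foot (array([ 0.55716745, -0.01293857,  0.06451855]), np.float64(0.6993848879680513))
ball (array([ 0.55020191, -0.11542619,  0.16404558]), np.float64(0.508224792853639))
[ 0.5769875  -0.01348301 -0.06621349  0.21197286  0.06471816  0.09552788] {'rod': array([ 0.557 , -0.0122,  0.212 ]), 'guide': array([ 0.557 , -0.0122,  0.128 ]), 'foot': array([ 0.557 , -0.0122,  0.0647]), 'ball': array([ 0.5502, -0.1155,  0.1641])} [ 0.1 -1.1 -0.2 -0.1 -0.2 -0.9  1.2 -4.9  0.9 -1.2 -0.   1.1  0.4 -0.5
  0.4  0.5  0.4 -0.9  0.4  0.9]
```

>>> {"op": "drive_tool", "data": {"turn": [[0,0,0],[0,0,0],[0,0,0],[0,0,0],[0,0,0],[0,0,0],[0,0,0],[0,0,0]], "offset": [[0,0,-20],[-4,-30,-20],[-8,-65,-20],[-13,-100,-20],[-13,-118,-20],[-13,-118,-20],[-13,-118,-20],[-13,-118,-10]], "jaw": [0,0,0,0,0,0,0,0], "newtons": 40}}

```text
time: 1.7
eef_pos: [0.5588, -0.0132, 0.268]
eef_rot: [0.002, 0.707, 0.707, 0.001]
wrist_force: [1.1, -0.2, 0.3]
gripper_width: 0.005
```

```bash
python3 - <<'E'
from station import r
import cv2,numpy as np
print(r.observe())
a=r.snapshot("scene")["pixels"][130:290,220:360,::-1];b=r.snapshot("side")["pixels"][150:310,235:375,::-1]
cv2.imwrite("pics/z1.png",np.hstack([cv2.resize(x,(400,457),interpolation=cv2.INTER_CUBIC) for x in(a,b)]))
E
```

```text
{'time': 1.7, 'joints': array([-2.05209858e-01,  1.94887120e-02,  1.85513349e+00,  7.96388328e-05,
        1.26246501e+00, -2.05298071e-01]), 'dq': array([ 4.53929355e-04,  1.00458433e-01,  1.28773607e-01, -1.21756202e-04,
       -1.97613449e-01, -1.34874143e-03]), 'joint_efforts': array([ 5.17755013e-02, -3.02255094e+01, -2.86811614e+01, -1.01410846e-03,
        1.87268760e-01,  3.82428507e-04]), 'eef_pos': array([ 0.55878862, -0.01322631,  0.26798509]), 'eef_rot': array([0.00186332, 0.70708228, 0.70712769, 0.00126657]), 'wrist_force': array([ 1.08684469, -0.23738665,  0.27421979]), 'torque': array([0.02666049, 0.04906012, 0.0263457 ]), 'gripper_width': 0.005205138713139839}
```

View pics/z1.png

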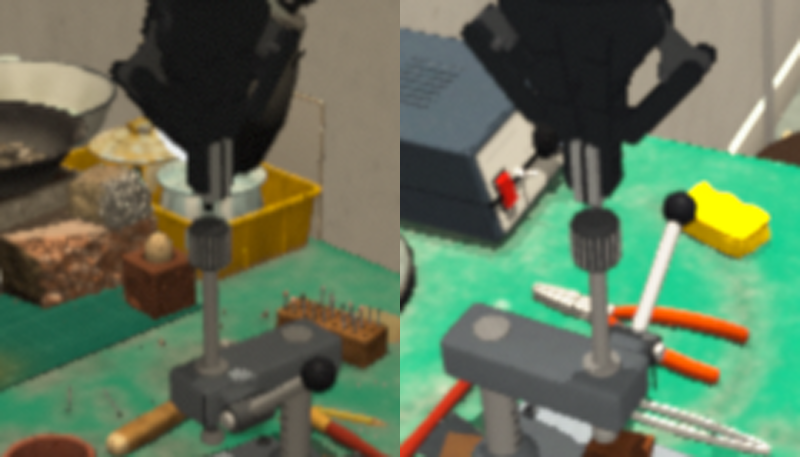

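>>> {"op": "drive_tool", "data": {"turn": [[0,0,0],[0,0,0],[0,0,0],[0,0,0],[0,0,0],[0,0,0],[0,0,0],[0,0,0]], "offset": [[0,0,3],[0,0,6],[0,0,9],[0,0,12],[0,0,14],[0,0,16],[0,0,18],[0,0,20]], "jaw": [0,0,0,0,0,0,0,0]}}

```text
time: 2.6
eef_pos: [0.557, -0.0129, 0.2467]
eef_rot: [0.0, 0.707, 0.707, 0.0]
wrist_force: [-1.4, 0.4, 2.7]
gripper_width: -0.001
```

>>> {"op": "drive_tool", "data": {"turn": [[0,0,0],[0,0,0],[0,0,0]], "offset": [[0,0,0],[0,0,0],[0,0,0]], "jaw": [0,0,0]}}

```text
time: 2.9
eef_pos: [0.557, -0.013, 0.2462]
eef_rot: [-0.0, 0.707, 0.707, -0.0]
wrist_force: [-1.5, -0.3, 0.7]
gripper_width: 0.004
```

>>> {"op": "drive_tool", "data": {"turn": [[0,0,0],[0,0,0],[0,0,0],[0,0,0],[0,0,0],[0,0,0],[0,0,0],[0,0,0]], "offset": [[0,0,1],[0,0,2],[0,0,3],[0,0,4],[0,0,5],[0,0,6],[0,0,7],[0,0,8]], "jaw": [0,0,0,0,0,0,0,0]}}

```text
time: 3.7
eef_pos: [0.557, -0.0129, 0.2382]
eef_rot: [-0.0, 0.707, 0.707, -0.0]
wrist_force: [-1.4, 0.2, 2.6]
gripper_width: -0.002
```

```bash
python3 - <<'E'
from station import r
import cv2,numpy as np,pickle
print(r.observe()["wrist_force"],r.observe()["eef_pos"])
p=r.snapshot("scene");q=r.snapshot("side");pickle.dump((p,q),open("d2.pkl","wb"))
a=p["pixels"][190:330,250:372,::-1];b=q["pixels"][200:340,250:372,::-1]
cv2.imwrite("pics/z2.png",np.hstack([cv2.resize(x,(400,459),interpolation=cv2.INTER_CUBIC) for x in(a,b)]))
E
```

```text
[-1.37333687  0.16424098  2.63967902] [ 0.55696284 -0.01293642  0.2382409 ]
```

View pics/z2.png

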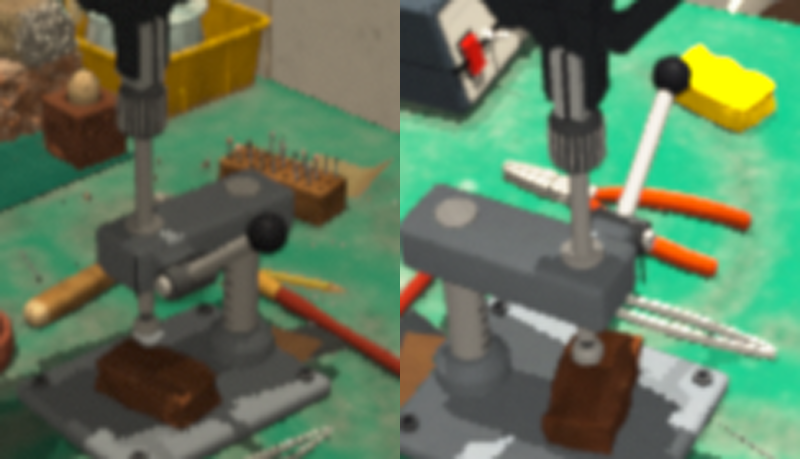

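```bash
python3 - <<'E'
import pickle
from h import *
p,q=pickle.load(open("d2.pkl","rb"))
print(tri([(p,[295.4,295.2]),(q,[307.3,311])]))
for z in(.04,.045,.05,.055,.06): print(z,proj(p,[.557,-.0128,z]),proj(q,[.557,-.0128,z]))
E
```

```text
(array([ 0.55782426, -0.01490109,  0.04509768]), np.float64(0.702666505232969))
0.04 [[295.08561755 296.53463126]] [[307.91383178 314.70147465]]
0.045 [[295.04499857 294.34042489]] [[307.81361551 312.63039899]]
0.05 [[295.00412893 292.1353703 ]] [[307.71267902 310.54497792]]
0.055 [[294.96300615 289.9193755 ]] [[307.61101399 308.44505114]]
0.06 [[294.92162773 287.69234735]] [[307.50861195 306.33045584]]
```

>>> {"op": "drive_tool", "data": {"turn": [[0,0,0],[0,0,0],[0,0,0],[0,0,0],[0,0,0],[0,0,0]], "offset": [[0,0,1],[0,0,2],[0,0,3],[0,0,4],[0,0,5],[0,0,5.5]], "jaw": [0,0,0,0,0,0]}}

```text
time: 4.4
eef_pos: [0.557, -0.013, 0.2327]
eef_rot: [-0.0, 0.707, 0.707, 0.0]
wrist_force: [-1.2, 0.6, 2.7]
gripper_width: -0.005
```

>>> {"op": "drive_tool", "data": {"turn": [[0,0,0],[0,0,0],[0,0,0],[0,0,0]], "offset": [[0,0,0.5],[0,0,1],[0,0,1.5],[0,0,2]], "jaw": [0,0,0,0]}}

```text
time: 4.8
eef_pos: [0.557, -0.013, 0.2308]
eef_rot: [-0.0, 0.707, 0.707, 0.0]
wrist_force: [-1.7, 0.9, 2.3]
gripper_width: 0.003
```

>>> {"op": "drive_tool", "data": {"turn": [[0,0,0],[0,0,0]], "offset": [[0,0,0.5],[0,0,1]], "jaw": [0,0]}}

```text
time: 5.0
eef_pos: [0.557, -0.013, 0.2298]
eef_rot: [0.0, 0.707, 0.707, 0.0]
wrist_force: [-1.7, 0.6, 2.6]
gripper_width: 0.001
```

>>> {"op": "drive_tool", "data": {"turn": [[0,0,0],[0,0,0]], "offset": [[0,0,0.5],[0,0,1]], "jaw": [0,0]}}

```text
time: 5.2
eef_pos: [0.557, -0.013, 0.2288]
eef_rot: [0.0, 0.707, 0.707, 0.0]
wrist_force: [-1.4, 0.9, 4.0]
gripper_width: -0.0
```

>>> {"op": "drive_tool", "data": {"turn": [[0,0,0],[0,0,0]], "offset": [[0,0,0.3],[0,0,0.5]], "jaw": [0,0]}}

```text
time: 5.4
eef_pos: [0.557, -0.013, 0.2283]
eef_rot: [-0.0, 0.707, 0.707, -0.0]
wrist_force: [-2.0, 1.1, 2.7]
gripper_width: 0.001
```

Noise only. On with 1 mm steps.

>>> {"op": "drive_tool", "data": {"turn": [[0,0,0],[0,0,0]], "offset": [[0,0,0.5],[0,0,1]], "jaw": [0,0]}}

```text
time: 5.6
eef_pos: [0.557, -0.013, 0.2273]
eef_rot: [0.0, 0.707, 0.707, 0.0]
wrist_force: [-0.7, 0.6, 2.5]
gripper_width: -0.002
```

```bash
python3 - <<'E'
from station import r
import cv2,numpy as np
p=r.snapshot("scene");q=r.snapshot("side")
a=p["pixels"][260:330,265:326,::-1];b=q["pixels"][270:340,275:336,::-1]
cv2.imwrite("pics/z3.png",np.hstack([cv2.resize(x,(400,459),interpolation=cv2.INTER_CUBIC) for x in(a,b)]))
E
```

```text
(no output)
```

View pics/z3.png

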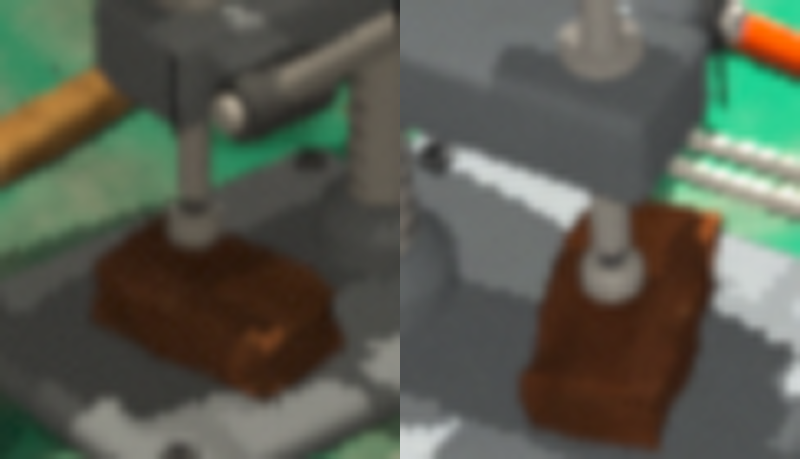

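>>> {"op": "drive_tool", "data": {"turn": [[0,0,0],[0,0,0]], "offset": [[0,0,0.25],[0,0,0.5]], "jaw": [0,0]}}

```text
time: 5.9
eef_pos: [0.557, -0.013, 0.2268]
eef_rot: [-0.0, 0.707, 0.707, 0.0]
wrist_force: [-1.1, 1.0, 2.6]
gripper_width: -0.0
```

>>> {"op": "drive_tool", "data": {"turn": [[0,0,0],[0,0,0]], "offset": [[0,0,0.25],[0,0,0.5]], "jaw": [0,0]}}

```text
time: 6.1
eef_pos: [0.557, -0.013, 0.2263]
eef_rot: [0.0, 0.707, 0.707, 0.0]
wrist_force: [-2.4, 0.2, 2.8]
gripper_width: 0.0
```

>>> {"op": "drive_tool", "data": {"turn": [[0,0,0],[0,0,0]], "offset": [[0,0,0.25],[0,0,0.5]], "jaw": [0,0]}}

```text
time: 6.3
eef_pos: [0.557, -0.0129, 0.2258]
eef_rot: [0.0, 0.707, 0.707, 0.0]
wrist_force: [-1.6, 1.2, 2.6]
gripper_width: -0.006
```

>>> {"op": "drive_tool", "data": {"turn": [[0,0,0],[0,0,0]], "offset": [[0,0,0.25],[0,0,0.5]], "jaw": [0,0]}}

```text
time: 6.5
eef_pos: [0.557, -0.013, 0.2253]
eef_rot: [-0.0, 0.707, 0.707, -0.0]
wrist_force: [-1.3, 0.5, 2.3]
gripper_width: 0.001
```

>>> {"op": "drive_tool", "data": {"turn": [[0,0,0],[0,0,0]], "offset": [[0,0,0.25],[0,0,0.5]], "jaw": [0,0]}}

```text
time: 6.7
eef_pos: [0.557, -0.013, 0.2248]
eef_rot: [-0.0, 0.707, 0.707, -0.0]
wrist_force: [-1.0, 0.8, 2.6]
gripper_width: -0.001
```

>>> {"op": "drive_tool", "data": {"turn": [[0,0,0],[0,0,0]], "offset": [[0,0,0.25],[0,0,0.5]], "jaw": [0,0]}}

```text
time: 6.9
eef_pos: [0.557, -0.0129, 0.2243]
eef_rot: [-0.0, 0.707, 0.707, 0.0]
wrist_force: [-1.1, 0.6, 3.2]
gripper_width: 0.001
```

>>> {"op": "drive_tool", "data": {"turn": [[0,0,0],[0,0,0]], "offset": [[0,0,0.25],[0,0,0.5]], "jaw": [0,0]}}

```text
time: 7.1
eef_pos: [0.557, -0.013, 0.2238]
eef_rot: [-0.0, 0.707, 0.707, -0.0]
wrist_force: [-1.0, 1.1, 3.6]
gripper_width: 0.002
```

>>> {"op": "drive_tool", "data": {"turn": [[0,0,0],[0,0,0]], "offset": [[0,0,0.25],[0,0,0.5]], "jaw": [0,0]}}

```text
time: 7.3
eef_pos: [0.557, -0.0129, 0.2233]
eef_rot: [-0.0, 0.707, 0.707, -0.0]
wrist_force: [-2.5, 1.3, 2.8]
gripper_width: -0.002
```

>>> {"op": "drive_tool", "data": {"turn": [[0,0,0],[0,0,0]], "offset": [[0,0,0.25],[0,0,0.5]], "jaw": [0,0]}}

```text
time: 7.5
eef_pos: [0.557, -0.0129, 0.2228]
eef_rot: [-0.0, 0.707, 0.707, 0.0]
wrist_force: [-1.3, -0.0, 3.8]
gripper_width: 0.0
```

>>> {"op": "drive_tool", "data": {"turn": [[0,0,0],[0,0,0]], "offset": [[0,0,0.25],[0,0,0.5]], "jaw": [0,0]}}

```text
time: 7.7
eef_pos: [0.557, -0.013, 0.2223]
eef_rot: [0.0, 0.707, 0.707, -0.0]
wrist_force: [-1.1, 1.1, 2.9]
gripper_width: 0.004
```

```bash
python3 - <<'E'
from station import r
import cv2,numpy as np
p=r.snapshot("scene");q=r.snapshot("side")
a=p["pixels"][260:330,265:326,::-1];b=q["pixels"][270:340,275:336,::-1]
cv2.imwrite("pics/z4.png",np.hstack([cv2.resize(x,(400,459),interpolation=cv2.INTER_CUBIC) for x in(a,b)]))
E
```

```text
(no output)
```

View pics/z4.png

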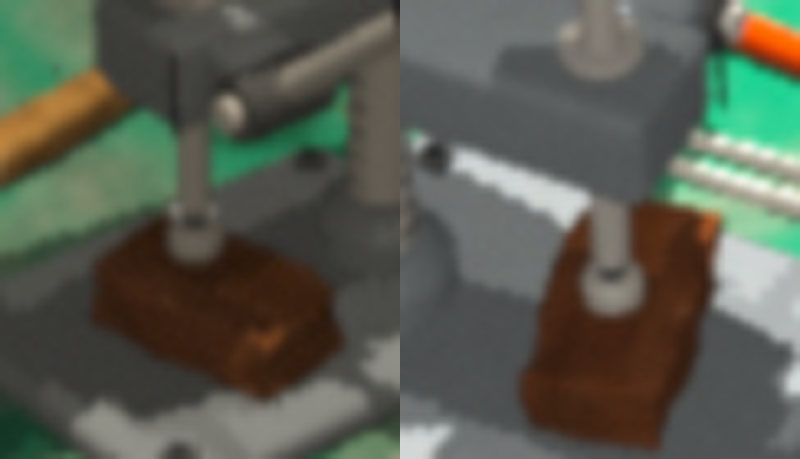

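```bash
python3 - <<'E'
import pickle
from h import *
p,q=pickle.load(open("d2.pkl","rb"))
for z in(.036,.038,.04,.042):
  o=[]
  for c in(p,q):
    v=np.array(c["eye"])[:2]-[.557,-.0128];v/=np.linalg.norm(v)
    o.append(proj(c,np.r_[np.array([.557,-.0128])+.008*v,z])[0])
  print(z,o)
E
```

```text
0.036 [array([295.16166185, 300.64968866]), array([308.16105022, 319.81278555])]
0.038 [array([295.14546492, 299.77241955]), array([308.12122338, 318.98913526])]
0.04 [array([295.12922802, 298.89341531]), array([308.08128228, 318.16320647])]
0.042 [array([295.11295102, 298.01267007]), array([308.04122639, 317.33498905])]
```

>>> {"op": "drive_tool", "data": {"turn": [[0,0,0],[0,0,0]], "offset": [[0,0,0.2],[0,0,0.4]], "jaw": [0,0]}}

```text
time: 8.0
eef_pos: [0.557, -0.013, 0.2219]
eef_rot: [0.0, 0.707, 0.707, -0.0]
wrist_force: [-1.3, 0.1, 3.0]
gripper_width: -0.002
```

>>> {"op": "drive_tool", "data": {"turn": [[0,0,0],[0,0,0]], "offset": [[0,0,0.2],[0,0,0.4]], "jaw": [0,0]}}

```text
time: 8.2
eef_pos: [0.557, -0.013, 0.2215]
eef_rot: [0.0, 0.707, 0.707, 0.0]
wrist_force: [-2.7, 0.5, 3.0]
gripper_width: -0.0
```

>>> {"op": "drive_tool", "data": {"turn": [[0,0,0],[0,0,0]], "offset": [[0,0,0.2],[0,0,0.4]], "jaw": [0,0]}}

```text
time: 8.4
eef_pos: [0.557, -0.013, 0.2211]
eef_rot: [0.0, 0.707, 0.707, -0.0]
wrist_force: [-1.5, 0.7, 2.1]
gripper_width: -0.001
```

>>> {"op": "drive_tool", "data": {"turn": [[0,0,0],[0,0,0]], "offset": [[0,0,0.2],[0,0,0.4]], "jaw": [0,0]}}

```text
time: 8.6
eef_pos: [0.557, -0.013, 0.2207]
eef_rot: [-0.0, 0.707, 0.707, 0.0]
wrist_force: [-1.3, 0.6, 2.3]
gripper_width: -0.001
```

>>> {"op": "drive_tool", "data": {"turn": [[0,0,0],[0,0,0]], "offset": [[0,0,0.2],[0,0,0.4]], "jaw": [0,0]}}

```text
time: 8.8
eef_pos: [0.557, -0.013, 0.2203]
eef_rot: [0.0, 0.707, 0.707, 0.0]
wrist_force: [-0.7, 1.4, 2.4]
gripper_width: -0.002
```

>>> {"op": "drive_tool", "data": {"turn": [[0,0,0],[0,0,0]], "offset": [[0,0,0.2],[0,0,0.4]], "jaw": [0,0]}}

```text
time: 9.0
eef_pos: [0.557, -0.013, 0.2199]
eef_rot: [0.0, 0.707, 0.707, 0.0]
wrist_force: [-1.0, 0.4, 2.8]
gripper_width: 0.001
```

>>> {"op": "drive_tool", "data": {"turn": [[0,0,0],[0,0,0]], "offset": [[0,0,0.2],[0,0,0.4]], "jaw": [0,0]}}

```text
time: 9.2
eef_pos: [0.557, -0.013, 0.2195]
eef_rot: [-0.0, 0.707, 0.707, 0.0]
wrist_force: [-0.9, 1.3, 2.4]
gripper_width: -0.002
```

>>> {"op": "drive_tool", "data": {"turn": [[0,0,0],[0,0,0]], "offset": [[0,0,0.2],[0,0,0.4]], "jaw": [0,0]}}

```text
time: 9.4
eef_pos: [0.557, -0.013, 0.2191]
eef_rot: [-0.0, 0.707, 0.707, -0.0]
wrist_force: [-1.3, 1.0, 2.6]
gripper_width: 0.0
```

>>> {"op": "drive_tool", "data": {"turn": [[0,0,0],[0,0,0]], "offset": [[0,0,0.2],[0,0,0.4]], "jaw": [0,0]}}

```text
time: 9.6
eef_pos: [0.557, -0.0129, 0.2187]
eef_rot: [-0.0, 0.707, 0.707, 0.0]
wrist_force: [-1.7, 0.7, 2.3]
gripper_width: -0.002
```

```bash
python3 - <<'E'
from station import r
import cv2,numpy as np
p=r.snapshot("scene");q=r.snapshot("side")
a=p["pixels"][260:330,265:326,::-1];b=q["pixels"][270:340,275:336,::-1]
cv2.imwrite("pics/z5.png",np.hstack([cv2.resize(x,(400,459),interpolation=cv2.INTER_CUBIC) for x in(a,b)]))
E
```

```text
(no output)
```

View pics/z5.png

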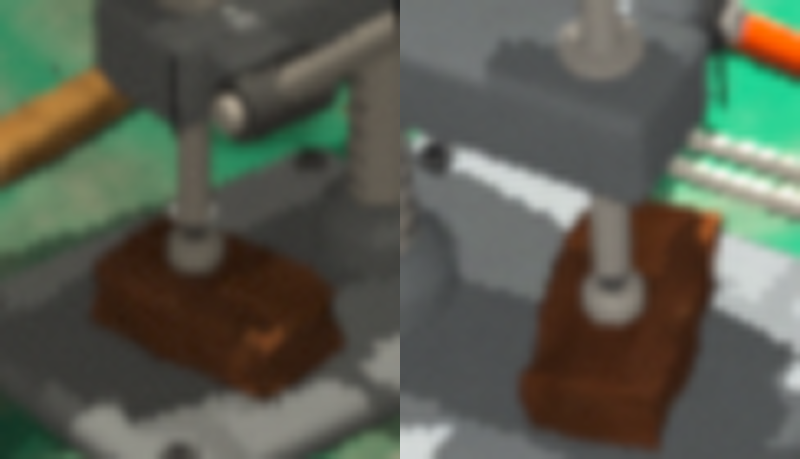

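>>> {"op": "drive_tool", "data": {"turn": [[0,0,0],[0,0,0]], "offset": [[0,0,0.2],[0,0,0.4]], "jaw": [0,0]}}

```text
time: 9.9
eef_pos: [0.557, -0.013, 0.2183]
eef_rot: [-0.0, 0.707, 0.707, -0.0]
wrist_force: [-0.9, 1.2, 4.0]
gripper_width: 0.001
```

>>> {"op": "drive_tool", "data": {"turn": [[0,0,0],[0,0,0]], "offset": [[0,0,0.2],[0,0,0.4]], "jaw": [0,0]}}

```text
time: 10.1
eef_pos: [0.557, -0.013, 0.2179]
eef_rot: [0.0, 0.707, 0.707, 0.0]
wrist_force: [-1.9, 0.3, 3.4]
gripper_width: -0.003
```

>>> {"op": "drive_tool", "data": {"turn": [[0,0,0],[0,0,0]], "offset": [[0,0,0.2],[0,0,0.4]], "jaw": [0,0]}}

```text
time: 10.3
eef_pos: [0.557, -0.013, 0.2179]
eef_rot: [-0.0, 0.707, 0.707, -0.0]
wrist_force: [-2.8, 1.0, 4.5]
gripper_width: 0.001
```

>>> {"op": "drive_tool", "data": {"turn": [[0,0,0],[0,0,0]], "offset": [[0,0,0.2],[0,0,0.4]], "jaw": [0,0]}}

```text
time: 10.5
eef_pos: [0.557, -0.013, 0.2178]
eef_rot: [0.0, 0.707, 0.707, -0.0]
wrist_force: [-4.0, 1.4, 7.2]
gripper_width: 0.003
```

>>> {"op": "drive_tool", "data": {"turn": [[0,0,0],[0,0,0],[0,0,0],[0,0,0],[0,0,0],[0,0,0],[0,0,0],[0,0,0]], "offset": [[0,0,-5],[0,0,-20],[-15,-2,-25],[-45,-4,-25],[-80,-7,-25],[-104,-7,-25],[-104,-7,-20],[-104,-7,-10]], "jaw": [0,0,0,0,0,0,0,0]}}

```text
time: 11.3
eef_pos: [0.5504, -0.1181, 0.2279]
eef_rot: [0.001, 0.708, 0.706, 0.001]
wrist_force: [-0.1, -0.7, 0.2]
gripper_width: 0.002
```

```bash
python3 - <<'E'
from station import r
import cv2,numpy as np
p=r.snapshot("scene");q=r.snapshot("side");print(r.observe()["eef_pos"],r.observe()["wrist_force"])
a=p["pixels"][190:330,260:382,::-1];b=q["pixels"][190:330,260:382,::-1]
cv2.imwrite("pics/z6.png",np.hstack([cv2.resize(x,(400,459),interpolation=cv2.INTER_CUBIC) for x in(a,b)]))
E
```

```text
[ 0.54885972 -0.11626201  0.22491666] [ 0.37855698 -0.09885864 -0.38167042]
```

View pics/z6.png

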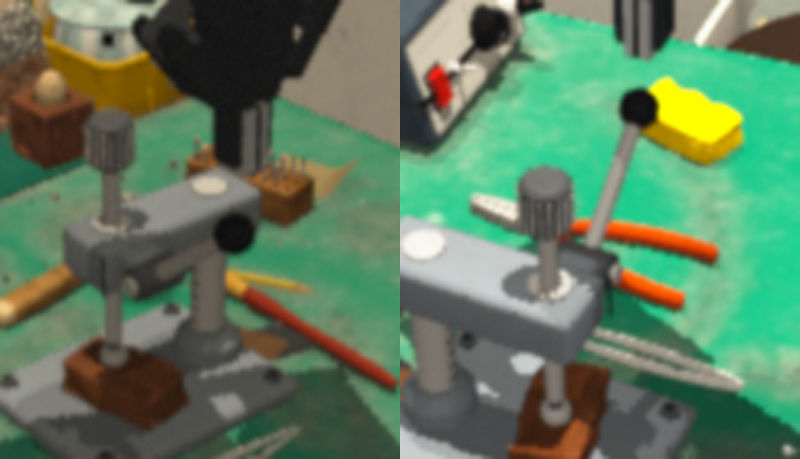

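```bash
python3 - <<'E'
import pickle
from h import *
p,q=pickle.load(open("d2.pkl","rb"))
for X in([.5489,-.1163,.2],[.5502,-.1155,.164]): print(proj(p,X),proj(q,X))
print(tri([(p,[336.2,241.8]),(q,[334.7,206.8])]), tri([(p,[332,261.1]),(q,[333,222.6])]))
E
```

```text
[[332.37700702 241.6473709 ]] [[334.22946771 205.67655088]]
[[332.15033845 260.58775934]] [[333.39663757 223.40638205]]
(array([ 0.55136205, -0.11997351,  0.19782204]), np.float64(1.4840920553220087)) (array([ 0.55037701, -0.11603573,  0.164118  ]), np.float64(0.5552327793672873))
```

>>> {"op": "drive_tool", "data": {"turn": [[0,0,0],[0,0,0],[0,0,0],[0,0,0],[0,0,0],[0,0,0],[0,0,0],[0,0,0]], "offset": [[0,0,7],[0,0,14],[0,0,20],[0,0,24],[-2,0,27],[-4,0,30],[-6,0,33],[-8,0,36]], "jaw": [0,0,0,0,0,0,0,0]}}

```text
time: 12.2
eef_pos: [0.5498, -0.1255, 0.1919]
eef_rot: [0.0, 0.707, 0.707, -0.001]
wrist_force: [-2.8, 1.3, 5.3]
gripper_width: 0.001
```

>>> {"op": "drive_tool", "data": {"turn": [[0,0,0],[0,0,0],[0,0,0],[0,0,0],[0,0,0],[0,0,0],[0,0,0],[0,0,0]], "offset": [[-2,0,3],[-4,0,6],[-5,0,9],[-6,0,12],[-7,0,15],[-8,0,18],[-9,0,21],[-10,0,25]], "jaw": [0,0,0,0,0,0,0,0]}}

```text
time: 13.0
eef_pos: [0.5507, -0.1377, 0.1682]
eef_rot: [0.003, 0.707, 0.707, -0.001]
wrist_force: [-3.0, -4.2, 6.7]
gripper_width: 0.005
```

>>> {"op": "drive_tool", "data": {"turn": [[0,0,0],[0,0,0],[0,0,0],[0,0,0],[0,0,0],[0,0,0],[0,0,0],[0,0,0]], "offset": [[0,0,3],[-1,0,6],[-1,0,9],[-1,0,12],[-1,0,15],[-1,0,18],[-1,0,21],[0,0,24]], "jaw": [0,0,0,0,0,0,0,0]}}

```text
time: 13.8
eef_pos: [0.5519, -0.138, 0.1446]
eef_rot: [0.004, 0.707, 0.707, -0.0]
wrist_force: [-0.5, -4.4, 6.3]
gripper_width: -0.002
```

>>> {"op": "drive_tool", "data": {"turn": [[0,0,0],[0,0,0],[0,0,0],[0,0,0],[0,0,0],[0,0,0],[0,0,0],[0,0,0]], "offset": [[0,0,1],[0,0,2],[0,0,3],[0,0,4],[0,0,5],[0,0,6],[1,0,7],[1,0,8]], "jaw": [0,0,0,0,0,0,0,0]}}

```text
time: 14.6
eef_pos: [0.552, -0.1367, 0.1366]
eef_rot: [0.004, 0.707, 0.707, -0.0]
wrist_force: [-0.3, -3.6, 7.1]
gripper_width: 0.002
```

>>> {"op": "drive_tool", "data": {"turn": [[0,0,0],[0,0,0],[0,0,0],[0,0,0]], "offset": [[0,0,1],[0,0,2],[0,0,3],[0,0,4]], "jaw": [0,0,0,0]}}

```text
time: 15.0
eef_pos: [0.552, -0.1367, 0.1326]
eef_rot: [0.004, 0.707, 0.707, -0.0]
wrist_force: [-0.9, -3.8, 7.4]
gripper_width: 0.001
```

>>> {"op": "drive_tool", "data": {"turn": [[0,0,0],[0,0,0],[0,0,0]], "offset": [[0,0,0.7],[0,0,1.4],[0,0,2]], "jaw": [0,0,0]}}

```text
time: 15.3
eef_pos: [0.5522, -0.1367, 0.1316]
eef_rot: [0.004, 0.707, 0.707, -0.0]
wrist_force: [-3.0, -2.5, 13.4]
gripper_width: 0.0
```

Hard stop met (13 N, 1 mm lag). A little more, then look.

>>> {"op": "drive_tool", "data": {"turn": [[0,0,0],[0,0,0],[0,0,0]], "offset": [[0,0,0.5],[0,0,1],[0,0,1]], "jaw": [0,0,0]}}

```text
time: 15.6
eef_pos: [0.5522, -0.1368, 0.1315]
eef_rot: [0.004, 0.707, 0.707, -0.0]
wrist_force: [-3.7, -1.8, 14.4]
gripper_width: 0.002
```

>>> {"op": "drive_tool", "data": {"turn": [[0,0,0],[0,0,0],[0,0,0],[0,0,0],[0,0,0],[0,0,0],[0,0,0]], "offset": [[0,0,-3],[0,0,-15],[0,0,-40],[0,0,-70],[0,0,-100],[0,0,-110],[0,0,-110]], "jaw": [0,0,0,0,0,0,0]}}

```text
time: 16.3
eef_pos: [0.5508, -0.1344, 0.2389]
eef_rot: [0.002, 0.707, 0.707, 0.001]
wrist_force: [-0.3, 0.1, -0.8]
gripper_width: -0.001
```

```bash
python3 - <<'E'
from station import r
from h import *
p=r.snapshot("scene");q=r.snapshot("side");print(r.observe()["eef_pos"],r.observe()["wrist_force"])
a=p["pixels"][190:330,260:382,::-1];b=q["pixels"][190:330,260:382,::-1]
cv2.imwrite("pics/z7.png",np.hstack([cv2.resize(x,(400,459),interpolation=cv2.INTER_CUBIC) for x in(a,b)]))
print(proj(p,[.5493,-.134,.0962]),proj(q,[.5493,-.134,.0962]))
print(r.place_of(p,"lever_ball")[:1],r.place_of(q,"lever_ball")[:1])
E
```

```text
[ 0.54929625 -0.13374153  0.23554111] [-0.45577833  0.08783887  0.11071462]
[[338.77746405 299.56781499]] [[337.73574444 248.32041437]]
[{'uv': [339.3, 300.6], 'confidence': 0.61}] [{'uv': [337.9, 247.1], 'confidence': 0.86}]
```

View pics/z7.png

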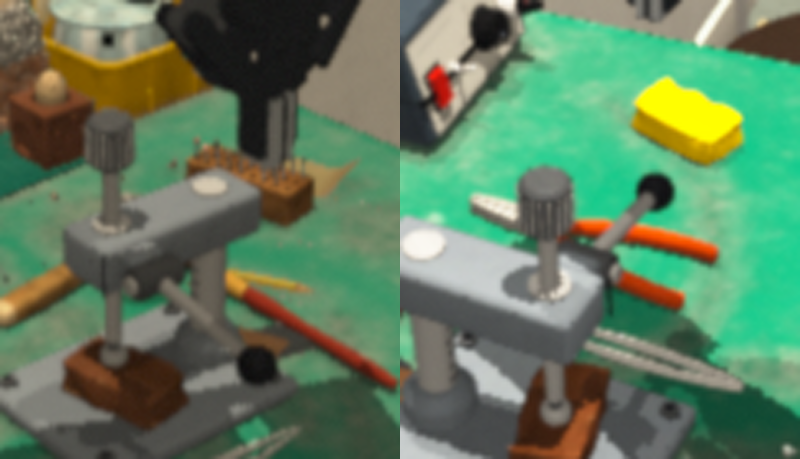

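The lever ball sits where the fully locked position predicts, at (339,300) in the scene picture and (338,248) in the side picture. The rod, foot and block look the same as before the clamping, and the robot is clear of everything.

```bash
python3 -c "
from station import r
print(r.hand_in())"
```

```text
the job is handed in; nothing more can be done
None
```

The depth stop is set: the rod's foot rests on the brown block and the clamp lever is fully down. I handed the job in at about 16.5 s of the 48 s allowed.

- **Lowering the rod:** I pushed the knob down with closed fingertips in steps of 0.4 to 1 mm. The tool stopped at TCP z of about 0.218 m and the force rose from about 3 N to 7 N. That puts roughly 4 N on the block, well under the 25 N that dents it.
- **Locking the clamp:** I backed off and pressed the lever ball down along its arc until it met the hard stop. The ball stopped moving and the force reached about 14 N.
- **Last checks:** Both cameras put the ball within about 1.5 pixels of where the locked position should be. The rod, foot and block showed no visible shift from before clamping, and the tool was clear with no force on it. I saw no sign of the other things having moved, though I did not measure them.
- **Disagreement:** As the foot neared the block, the scene and side cameras differed by a few millimetres on its height. I relied on the felt contact instead.

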